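Open the kiln's terminal box and hold the lid

ROBOT

A 6-joint arm with a two-finger parallel gripper is mounted at the origin on the work surface. World frame = base frame: x ahead of the robot, y to its left, z up, the work surface at z = 0. Lengths are in m, angles in rad, forces in N, time in s.
With the tool pointing down it reaches from about 0.35 to 0.975 m from the base axis. Payload 4.9 kg.
Tool frame: the origin (TCP) lies on the front face of the gripper's body, between the roots of the fingers; the fingertips stand 73 mm ahead of it and the grasp point (between the pads) lies 54 mm ahead of it; z points along the fingers, y is the line along which they close (so a half turn about z gives the same grasp; the last joint's range is limited). The gripper opens to 85 mm and grips with 20 to 120 N. Pads are 22 mm wide; open, the fingers measure 114 mm over their backs; the gripper's body (76 mm by 85 mm) begins 54 mm behind the grasp point. The pads swing forward as they close: fully open they stand 13 mm farther back than shut.
Start: joints at [1.14, 0.053, 1.613, -0, 1.476, -0.119], TCP at [0.192, 0.595, 0.304] pointing down, gripper open.
Joint ranges: [-3.01, 3.01], [-1.01, 2.22], [0.06, 2.58], [-1.02, 4.17], [0.09, 2.62], [-3.14, 3.14]. Speed limits (rad/s): [2.57, 2.57, 3.14, 3.14, 3.14, 3.14].

INTERFACE

Orientations are given as a rotation vector (axis times angle).
In Python, from station import status, imaging, order gives the robot as it stands.
- The arm moves only by the tool arm_command, never from a script. Its argument "increments" is a list of rows, each an object with "slide": the shift along the tool's x, y, z in m, a list of three; "spin": the turn about the tool's z in degrees; "gripper": the opening, from -1 (shut) to 1 (fully open). In form: [{"slide": [x, y, z], "spin": spin, "gripper": gripper}, ...]. A call has 1 to 8 rows; each row is the pose to reach, as a shift and turn from the pose commanded when the call began, along the tool's axes at that moment; what a row does not reach only later rows make up. A row lasts 1/12 s, in which the tool goes at most 41.7 mm and 7.16 degrees, less where a joint would pass 70% of its speed; a pose out of reach is approached as far as the arm can. A call with a gripper value outside its range is refused whole. The fingers move at their own pace and stop on an object; "newtons" is the grip in N (left out, the last holds). Time passes only in rows, so rows that repeat a pose let the fingers close. It gives the time, the measured TCP pose, the force, the opening and the grip force at its end, in the units of the state.
- status.get_obs(): the state, without advancing time (a new reading comes with each control period).
- imaging.get_image(name): name is "side" or "top"; returns a dict with "frame" (384x512x3 uint8, red, green, blue), "vfov" (degrees; the focal length in pixels is half the picture's height over the tangent of half this angle, whatever the lens; pixels are square), "cx", "cy" (the principal point, pixels), "k1" (the pictures are not rectified: a ray, as slopes to the right and down, at radius r is drawn at 1 + k1 r^2 times it, then the intrinsics apply), "view" (4x4, takes a point from world to camera coordinates). Camera axes: x right, y up, looking along -z (the intrinsics and any distortion apply to the point x, -y, -z); pixel columns grow to the right and rows downward; lengths in m; the calibration is good to about 2 mm. A picture is of the moment at which its call begins. There is no depth.
- order.finish_job(): hands the job in; it is judged then, once.
The state is a dict: "t": time; "q": joint angles; "dq": joint speeds; "effort": joint torques, N m; "tool_pos": TCP position; "tool_rot": TCP orientation; "contact_force": force on the tool from outside, world axes, zero at the start; "wrist_torque": the same for the moment, N m; "opening": finger opening in m; "grip_force": force on a finger pad.
Only numpy, scipy, OpenCV 4.12 (cv2) and the standard library are available. Lean on these libraries where they do the work, as an engineer would, in place of code of your own. Each camera call takes 0.05 s, during which the arm holds its last target. There are 200 camera calls.

TASK

Lift the loose cover plate off its two pins on the lid of the kiln's terminal box and set it down flat on the bench beside the box, placed and not dropped. Then, before moving the bolt that was under it, tug the lid's bar handle upwards to learn whether the lid is caught: if it is, slide the bolt across to its other end; if it comes freely, leave the bolt alone, since sliding it would catch the lid. Raise the lid to about 45 degrees and finish while still holding it there, as it falls shut if let go, leaving the jars and the brush pot where they stand.

Things in the scene. Friction and masses are not known exactly. Their poses are not given: they have to be found in the camera images.
- box: Grey painted steel terminal box, fixed on the bench, 200 mm deep (its x) by 300 mm wide (its y) by 100 mm high, open on top under its lid. Origin: centre of its underside. Its front (the lid's opening edge) faces its -x, towards the robot; x points back to the hinge, y to the left, z up.
- lid (a joint): Lid angle (rad): 0 shut, grows as the front edge rises, stop at 1.3. Flat 5 mm sheet, 0.35 to 0.65 kg, top face 105 mm above the bench when shut; no stay or spring, it falls shut from any angle. If caught, it rises only about 0.04 rad (7 mm at the handle) and then stops hard; if not, it swings freely. Which it is cannot be seen from outside.
- lid_hinge (a point): Middle of the lid's hinge axis, which runs along the box's y axis at the back top edge: 100 mm behind the box's centre, 100 mm above the bench.
- lid_handle (a point): Middle of the lid's bar handle: round steel bar 12 mm thick, 90 mm long along the box's y, on a leg at each end; its centre line is 38 mm above the lid's top face. Lid shut: 75 mm in front of the box's centre, 75 mm to the right (box -y), 143 mm above the bench. From the hinge axis: 175 mm in front, 43 mm up. Turns with the lid.
- cover: Loose aluminium plate 60 (x) by 130 (y) by 4 mm, 0.12 to 0.2 kg, with a black block grip on its top centre: 14 mm (x) by 46 mm (y), 24 mm high. Origin: centre of the underside. Starts on two 22 mm high posts on the lid, underside 127 mm above the bench, centred 50 mm in front and 60 mm left of the box's centre, yaw as the box; at y +-50 mm a 6 mm pin stands 10 mm up through a 9 mm hole.
- bolt_knob (a point): Top centre of the bolt's knob: steel block 14 mm (box x) by 16 mm (box y), 17 mm high above the lid's top face, 50 mm in front of the box's centre, under the cover plate at the start. It slides along the box's y, from 44 mm to 76 mm left of the box's centre, between the cover's two posts (14 mm thick, 32 mm high with pins, at 10 and 110 mm left).
- bolt (a joint): Travel of the bolt (m) to the box's +y (left): 0 right end, 0.032 left end. Starts within 4 mm of the right end, stays where it is left, needs a few newtons; slide it with the lid let right down. At one end its tongue is caught under a hidden keeper, at the other it is clear; which end is which changes from start to start.
- jar_big: Glaze jar with white cap, 74 mm wide, 85 mm high, to the right of the box. Bystander. Origin: centre of its underside.
- jar_small: Glaze jar with black cap, 60 mm wide, 65 mm high, to the right of the box. Bystander. Origin: centre of its underside.
- brush_pot: White pot 72 mm wide, 80 mm high, with brushes up to 205 mm high, behind the box. Bystander. Origin: centre of its underside.
Mind the look-alikes: they are no part of the job. What is meant by the cover is not brown, and is the larger of those in its own colour.

How it is judged:
On the way, in this order (a step that is already met when the one before it is completed fails the run):
1. the cover plate is lifted off its pins in the gripper (z of cover in the frame of box above 0.145 m and contact force between the fingers and cover above 0.5 N), for 0.1 s.
2. the cover plate is set down on the bench while the fingers still touch it (height (world z) of cover below 0.01 m and angle between cover's own z axis and vertical below 0.15 rad and contact force between the fingers and cover above 0.3 N), for 0.04 s.
3. the lid is tugged up by hand while the bolt is still where it started (value of joint lid above 0.02 rad and value of joint bolt below 0.01 m and contact force between the fingers and lid above 0.5 N), for 0.04 s.
4. the lid is raised by hand to about 45 degrees (value of joint lid above 0.6 rad and contact force between the fingers and lid above 0.5 N), for 0.2 s.
At the end, for the whole second after the job is handed in: The lid stands still between 0.6 and 1.0 rad (34 to 57 degrees) and is held there by the fingers (contact above 0.5 N), with nothing else leaning on it; the cover plate lies flat and at rest on the bench (underside below 6 mm, tilt below 0.08 rad) (all of step 4 and value of joint lid below 1 rad and velocity of joint lid between -0.1 and 0.1 rad/s and height (world z) of cover below 0.006 m and angle between cover's own z axis and vertical below 0.08 rad and linear speed of cover below 0.03 m/s and contact force between each of cover, jar_big, jar_small, brush_pot and lid below 0.1 N); the arm keeps its last pose, push and grip.
It fails at once if a jar or the brush pot is shifted by more than 30 mm or tipped (distance of any of jar_big, jar_small, brush_pot from where it was at the start of the episode above 0.03 m or angle between any of jar_big, jar_small, brush_pot's own z axis and vertical above 0.3 rad).
It fails at once if the cover plate is dropped or thrown (faster than 0.5 m/s near the bench) (height (world z) of cover below 0.03 m and linear speed of cover above 0.5 m/s).
It also fails if it takes over 61 s, if anything falls off the work surface, if the arm or the gripper's body presses on something with over 40 N, if the wrist force passes 120 N, or if a joint passes its speed limit or range.

## Working session

There is one attempt and no reset: what is moved stays moved. The work goes in short steps, Python scripts to look and compute and a tool call to move; the robot and the scene stay as the last step left them, time stands still between calls to the robot, and variables do not carry over. Pictures are saved under pics/ and viewed, at most 10 in all, crops included, and the job is handed in when it is done.

Besides the shell and the picture viewer there is one more tool, called by a JSON object that holds its "method" and its "body", one argument or row to a line. arm_command: Moves the arm, as the interface text tells. Its arguments: {"type":"object","properties":{"increments":{"type":"array","items":{"type":"object","properties":{"slide":{"type":"array","items":{"type":"number"}},"spin":{"type":"number"},"gripper":{"type":"number"}}}},"newtons":{"type":"number"}},"required":["increments"]}

```bash
ls; mkdir -p pics; cat > h.py <<'E'
import numpy as np, cv2
from station import status, imaging, order
def K(im):
    f=192/np.tan(np.radians(im["vfov"])/2); return np.array([[f,0,im["cx"]],[0,f,im["cy"]],[0,0,1.]])
def ray(im,px):
    n=cv2.undistortPoints(np.array([[px]],float),K(im),np.array([im["k1"],0,0,0,0.]))[0,0] 
    # cv2 model: radial 1+k1 r^2
    V=np.array(im["view"]);R=V[:3,:3];t=V[:3,3]
    d=R.T@np.array([n[0],-n[1],-1]); return -R.T@t,d/np.linalg.norm(d)
def onz(im,px,z):
    o,d=ray(im,px); return o+d*(z-o[2])/d[2]
def tri(im1,p1,im2,p2):
    o1,d1=ray(im1,p1);o2,d2=ray(im2,p2)
    s=np.linalg.lstsq(np.c_[d1,-d2],o2-o1,rcond=None)[0]
    a,b=o1+d1*s[0],o2+d2*s[1]; return (a+b)/2,np.linalg.norm(a-b)
def proj(im,P):
    V=np.array(im["view"]);c=V[:3,:3]@np.array(P)+V[:3,3]
    x,y=c[0]/-c[2],-c[1]/-c[2];k=1+im["k1"]*(x*x+y*y)
    f=K(im)[0,0];return np.array([im["cx"]+f*x*k,im["cy"]+f*y*k])
def save(im,n): cv2.imwrite("pics/"+n,im["frame"][:,:,::-1])
E
python3 - <<'E'
from h import *
import pickle
d={}
for n in("side","top"):
    d[n]=imaging.get_image(n); im=d[n]; print(n,im["frame"].shape,im["vfov"],im["cx"],im["cy"],im["k1"]); V=np.array(im["view"]);print(-V[:3,:3].T@V[:3,3])
    
f=np.hstack([d["side"]["frame"],d["top"]["frame"]])
pickle.dump(d,open("im0.pkl","wb"))
for n in d: cv2.imwrite(f"pics/{n}0.png",cv2.resize(d[n]["frame"],(800,600),interpolation=cv2.INTER_CUBIC)[:,:,::-1])
print(status.get_obs())
E
```

```text
pics
side (384, 512, 3) 57.794646770147274 257.72011892982505 193.26923655810768 -0.0138117077882842
[0.24480023 0.28419409 0.51378209]
top (384, 512, 3) 42.497368103941774 264.43445805304646 195.6077158298808 0.008114261355133118
[ 0.47429693 -0.14054885  0.95711508]
{'t': 0.1, 'q': array([ 1.14002617e+00,  5.33150747e-02,  1.61412557e+00, -1.75871664e-05,
        1.47603302e+00, -1.19015879e-01]), 'dq': array([-0.00044949, -0.00046234, -0.00378022,  0.00081203, -0.00061164,
       -0.00061249]), 'effort': array([ 3.45198832e-04, -3.94903207e+01, -3.71364248e+01, -1.76775907e-04,
        3.96446034e-03, -7.94826008e-06]), 'tool_pos': array([0.19153964, 0.59448087, 0.30278941]), 'tool_rot': array([-4.87642319e-01, -3.10301454e+00,  2.85077525e-03]), 'contact_force': array([0.0876241 , 0.45483493, 0.5988121 ]), 'wrist_torque': array([ 0.02571009, -0.00805457,  0.01327948]), 'grip_force': 0.0, 'opening': 0.0855872928598168}
```

View pics/side0.png

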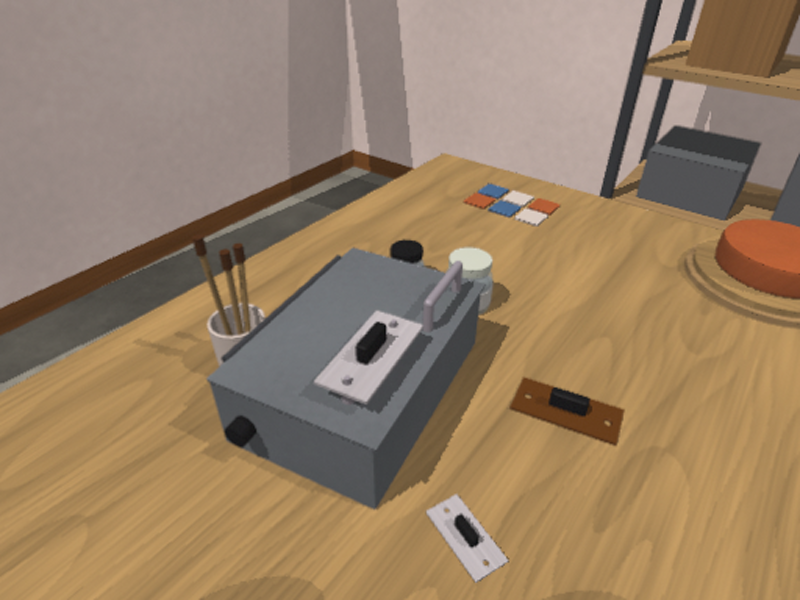

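View pics/top0.png

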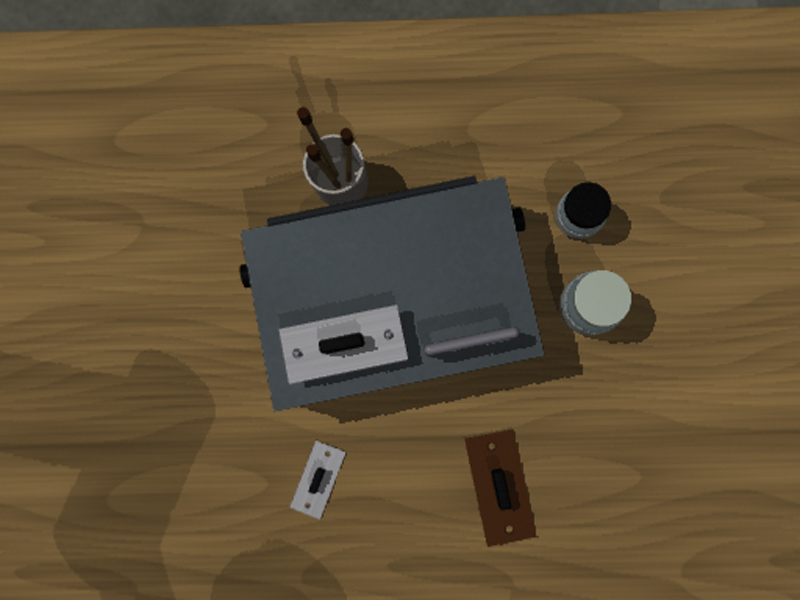

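Side view: the silver cover with its black grip sits on the lid at about (370,350), the handle is at (445,290), and a small silver and a brown look-alike lie on the bench. Top view: the lid corners are about (242,231), (506,178), (543,354) and (274,410), the cover is at (343,345), and the handle runs (428,350)–(517,332). The bench left of the box is free.

```bash
cat > m.py <<'E'
from h import *
import pickle
d=pickle.load(open("im0.pkl","rb")); S,T=d["side"],d["top"]; s=1/1.5625
def blob(im,mask,c800):
    n,l,st,ce=cv2.connectedComponentsWithStats(mask.astype(np.uint8)); c=np.array(c800)*s
    k=1+np.argmin([np.hypot(*(ce[i]-c))+1e3*(st[i,4]<40) for i in range(1,n)]); return (l==k).astype(np.uint8),ce[k],st[k,4]
def quad(m):
    h=cv2.convexHull(max(cv2.findContours(m,0,2)[0],key=cv2.contourArea))
    a=cv2.approxPolyDP(h,0.05*cv2.arcLength(h,True),True)[:,0]; return a.astype(float)
out={}
for n,im,c,g in(("S",S,(365,355),(371,342)),("T",T,(343,345),(341,343))):
    hsv=cv2.cvtColor(im["frame"],cv2.COLOR_RGB2HSV)
    w=(hsv[...,2]>(140 if n=="S" else 110))&(hsv[...,1]<40)
    m,ce,a=blob(im,w,c); q=quad(m); 
    b,bc,ba=blob(im,hsv[...,2]<45,g); print(n,ce*1.5625,a,(q*1.5625).round().tolist(),"grip",bc*1.5625,ba); out[n]=(q,bc)
# lid corners: FL,FR,BR,BL  (800 px)
tl=np.array([(274,410),(543,354),(506,178),(242,231)])*s
sl=np.array([(377,447),(483,283),(355,249),(211,380)])*s
for a,b in zip(tl,sl): print("lid",*[np.round(v,4) for v in tri(T,a,S,b)], onz(T,a,.105).round(4))
P=[onz(T,a,.105) for a in tl]; c=sum(P)/4; y=(P[0]-P[1]+P[3]-P[2]);yaw=np.arctan2(-y[0],y[1]); print("box",c,yaw)
qs,qt=out["S"][0],out["T"][0]
if len(qs)==4 and len(qt)==4:
    for a in qt:
        r=[(tri(T,a,S,b)) for b in qs]; k=np.argmin([v[1]+abs(v[0][2]-.131) for v in r]); print("cov",r[k][0].round(4),r[k][1].round(4),onz(T,a,.131).round(4))
R=np.array([[np.cos(yaw),-np.sin(yaw)],[np.sin(yaw),np.cos(yaw)]])
def w(x,y,z): return np.r_[c[:2]+R@[x,y],z]
print("cover exp",w(-.05,.06,.131),"handle exp",w(-.075,-.075,.143))
for nm,p in(("cov",w(-.05,.06,.131)),("h",w(-.075,-.075,.143)),("hL",w(-.075,-.03,.143)),("hR",w(-.075,-.12,.143)),("place",w(0,.27,0))): print(nm,p.round(4),proj(T,p)*1.5625,proj(S,p)*1.5625)
E
python3 m.py
```

```text
S [367.25152842 358.36397059] 1513 [[422.0, 325.0], [366.0, 400.0], [314.0, 381.0], [375.0, 311.0]] grip [371.05234099 342.36417845] 283
T [341.34764758 343.48091434] 2253 [[395.0, 305.0], [406.0, 358.0], [289.0, 383.0], [278.0, 330.0]] grip [341.28161479 342.92315175] 257
lid [0.4556 0.0352 0.1028] 0.0011 [0.4552 0.0345 0.105 ]
lid [ 0.5118 -0.2622  0.1016] 0.0041 [ 0.5098 -0.2626  0.105 ]
lid [ 0.7114 -0.2297  0.0969] 0.0006 [ 0.7089 -0.229   0.105 ]
lid [0.6572 0.0714 0.0977] 0.0018 [0.6563 0.0702 0.105 ]
box [ 0.58254296 -0.09672758  0.105     ] 0.17800180333575483
cov [ 0.5671 -0.1015  0.1271] 0.0029 [ 0.5655 -0.1025  0.131 ]
cov [ 0.5089 -0.1125  0.1276] 0.0017 [ 0.508  -0.1131  0.131 ]
cov [0.4852 0.014  0.1287] 0.0023 [0.4842 0.0129 0.131 ]
cov [0.5424 0.0256 0.1285] 0.0018 [0.5415 0.0245 0.131 ]
cover exp [ 0.52270919 -0.04652878  0.131     ] handle exp [ 0.52200775 -0.18382229  0.143     ]
cov [ 0.5227 -0.0465  0.131 ] [344.02303158 345.54611951] [376.11623868 348.91040536]
h [ 0.522  -0.1838  0.143 ] [472.63776204 342.52238708] [447.99426638 281.31183787]
hL [ 0.514  -0.1395  0.143 ] [430.80951967 351.05913097] [432.83150691 301.08229093]
hR [ 0.53   -0.2281  0.143 ] [514.48864087 333.98345969] [461.72376253 263.40826588]
place [0.5347 0.169  0.    ] [183.80359723 345.85464629] [227.98778798 565.30514227]
```

```bash
cat >> h.py <<'E'
from scipy.spatial.transform import Rotation as Ro
def go(x,y,z,yawdeg):
    o=status.get_obs();R=Ro.from_rotvec(o["tool_rot"]).as_matrix()
    s=R.T@(np.array([x,y,z])-o["tool_pos"]); a=np.degrees(np.arctan2(R[1,1],R[0,1]))
    sp=(a-yawdeg+90)%180-90
    print("t",round(o["t"],2),"pos",o["tool_pos"].round(4),"yaw",a.round(2),"zax",R[:,2].round(3),"F",o["contact_force"].round(1),"op",round(o["opening"],4),"gf",round(o["grip_force"],1),"\n -> slide",s.round(4),"spin",sp.round(2))
E
python3 -c "
from h import *
go(.525,-.044,.28,10.5)"
```

```text
t 0.1 pos [0.1915 0.5945 0.3028] yaw 72.14 zax [-0.001 -0.002 -1.   ] F [0.1 0.5 0.6] op 0.0856 gf 0.0 
 -> slide [-0.5132 -0.5054  0.0236] spin 61.64
```

{"method": "arm_command", "body": {
  "increments": [
    {"slide":[-0.513,-0.505,0.023],"spin":61.6,"gripper":1},
    {"slide":[-0.513,-0.505,0.023],"spin":61.6,"gripper":1},
    {"slide":[-0.513,-0.505,0.023],"spin":61.6,"gripper":1},
    {"slide":[-0.513,-0.505,0.023],"spin":61.6,"gripper":1},
    {"slide":[-0.513,-0.505,0.023],"spin":61.6,"gripper":1},
    {"slide":[-0.513,-0.505,0.023],"spin":61.6,"gripper":1},
    {"slide":[-0.513,-0.505,0.023],"spin":61.6,"gripper":1},
    {"slide":[-0.513,-0.505,0.023],"spin":61.6,"gripper":1}
  ]
}}

```text
t: 0.77
tool_pos: [0.3461, 0.2976, 0.2928]
tool_rot: [1.923, 2.484, -0.0]
contact_force: [1.0, -0.4, 0.1]
opening: 0.0853
grip_force: 0.0
```

```bash
python3 -c "
from h import *
go(.525,-.044,.28,10.5)"
```

```text
t 0.77 pos [0.3461 0.2976 0.2928] yaw 14.52 zax [-0. -0. -1.] F [ 1.  -0.4  0.1] op 0.0853 gf 0.0 
 -> slide [-0.3756  0.0875  0.0128] spin 4.02
```

{"method": "arm_command", "body": {
  "increments": [
    {"slide":[-0.37,0.085,0.012],"spin":4,"gripper":1},
    {"slide":[-0.37,0.085,0.012],"spin":4,"gripper":1},
    {"slide":[-0.37,0.085,0.012],"spin":4,"gripper":1},
    {"slide":[-0.37,0.085,0.012],"spin":4,"gripper":1},
    {"slide":[-0.37,0.085,0.012],"spin":4,"gripper":1},
    {"slide":[-0.37,0.085,0.012],"spin":4,"gripper":1},
    {"slide":[-0.37,0.085,0.012],"spin":4,"gripper":1},
    {"slide":[-0.37,0.085,0.012],"spin":4,"gripper":1}
  ]
}}

```text
t: 1.43
tool_pos: [0.5015, 0.0027, 0.2824]
tool_rot: [-2.002, -2.421, -0.0]
contact_force: [-0.1, 0.9, 0.3]
opening: 0.0853
grip_force: 0.0
```

```bash
python3 -c "
from h import *
go(.525,-.044,.23,10.5)"
```

```text
t 1.43 pos [0.5015 0.0027 0.2824] yaw 10.81 zax [-0.  0. -1.] F [-0.1  0.9  0.3] op 0.0853 gf 0.0 
 -> slide [-0.0503  0.0143  0.0524] spin 0.31
```

{"method": "arm_command", "body": {
  "increments": [
    {"slide":[-0.025,0.008,0.02],"spin":0,"gripper":1},
    {"slide":[-0.045,0.013,0.03],"spin":0,"gripper":1},
    {"slide":[-0.045,0.013,0.03],"spin":0,"gripper":1},
    {"slide":[-0.045,0.013,0.03],"spin":0,"gripper":1},
    {"slide":[-0.045,0.013,0.03],"spin":0,"gripper":1}
  ]
}}

```text
t: 1.85
tool_pos: [0.5223, -0.0364, 0.2528]
tool_rot: [-2.001, -2.421, -0.0]
contact_force: [0.0, -0.2, 0.3]
opening: 0.0854
grip_force: 0.0
```

```bash
python3 -c "
from h import *
go(.525,-.044,.207,10.5)"
```

```text
t 1.85 pos [ 0.5223 -0.0364  0.2528] yaw 10.85 zax [-0.     0.001 -1.   ] F [ 0.  -0.2  0.3] op 0.0854 gf 0.0 
 -> slide [-0.008   0.0013  0.0458] spin 0.35
```

{"method": "arm_command", "body": {
  "increments": [
    {"slide":[-0.008,0.0013,0.015],"spin":0.3,"gripper":1},
    {"slide":[-0.008,0.0013,0.03],"spin":0.3,"gripper":1},
    {"slide":[-0.008,0.0013,0.042],"spin":0.3,"gripper":1},
    {"slide":[-0.008,0.0013,0.045],"spin":0.3,"gripper":1},
    {"slide":[-0.008,0.0013,0.045],"spin":0.3,"gripper":1},
    {"slide":[-0.008,0.0013,0.045],"spin":0.3,"gripper":1}
  ]
}}

```text
t: 2.35
tool_pos: [0.5254, -0.044, 0.2083]
tool_rot: [2.006, 2.417, 0.001]
contact_force: [-0.2, 0.6, 0.6]
opening: 0.0856
grip_force: 0.0
```

```bash
python3 -c "
from h import *
go(.525,-.044,.207,10.5)
im=imaging.get_image('side'); cv2.imwrite('pics/s1.png',cv2.resize(im['frame'][100:320,100:400],(800,587),interpolation=2)[:,:,::-1])"
```

```text
t 2.35 pos [ 0.5254 -0.044   0.2083] yaw 10.6 zax [ 0.001 -0.    -1.   ] F [-0.2  0.6  0.6] op 0.0856 gf 0.0 
 -> slide [ 0.0001 -0.0004  0.0013] spin 0.1
```

View pics/s1.png

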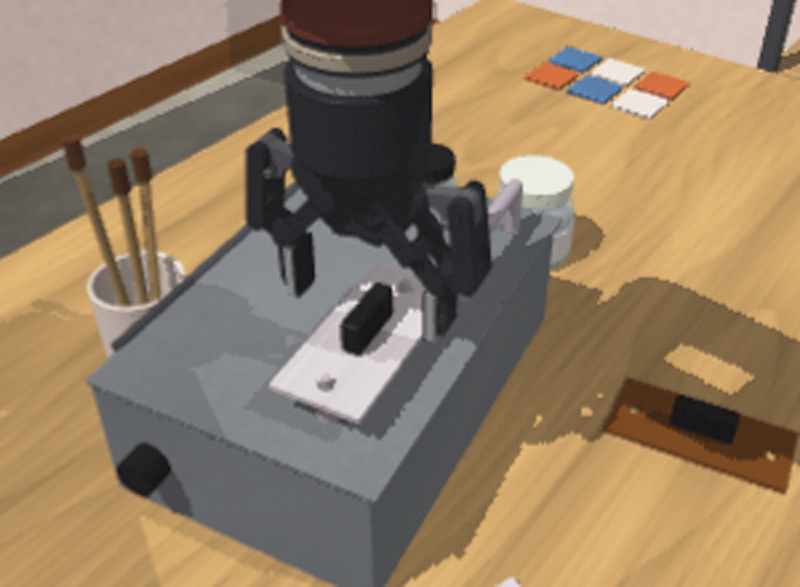

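The fingers straddle the grip block (370,315) and are clear of the posts. Closing.

{"method": "arm_command", "body": {
  "increments": [
    {"slide":[0,0,0.001],"spin":0,"gripper":-1},
    {"slide":[0,0,0.001],"spin":0,"gripper":-1},
    {"slide":[0,0,0.001],"spin":0,"gripper":-1},
    {"slide":[0,0,0.001],"spin":0,"gripper":-1},
    {"slide":[0,0,0.001],"spin":0,"gripper":-1},
    {"slide":[0,0,0.001],"spin":0,"gripper":-1},
    {"slide":[0,0,0.001],"spin":0,"gripper":-1},
    {"slide":[0,0,0.001],"spin":0,"gripper":-1}
  ],
  "newtons": 60
}}

```text
t: 3.07
tool_pos: [0.5254, -0.0447, 0.207]
tool_rot: [2.008, 2.416, 0.0]
contact_force: [-0.6, 0.2, 1.6]
opening: 0.0127
grip_force: 59.5
```

Gripped (about 13 mm). Lift straight up 60 mm.

{"method": "arm_command", "body": {
  "increments": [
    {"slide":[0,0,-0.008],"spin":0,"gripper":-1},
    {"slide":[0,0,-0.02],"spin":0,"gripper":-1},
    {"slide":[0,0,-0.04],"spin":0,"gripper":-1},
    {"slide":[0,0,-0.06],"spin":0,"gripper":-1},
    {"slide":[0,0,-0.07],"spin":0,"gripper":-1},
    {"slide":[0,0,-0.07],"spin":0,"gripper":-1},
    {"slide":[0,0,-0.07],"spin":0,"gripper":-1}
  ]
}}

```text
t: 3.65
tool_pos: [0.5255, -0.0446, 0.2774]
tool_rot: [2.007, 2.415, 0.001]
contact_force: [0.3, 0.4, -2.1]
opening: 0.0128
grip_force: 59.0
```

```bash
python3 -c "
from h import *
go(.535,.18,.277,10.5)
im=imaging.get_image('side'); cv2.imwrite('pics/s2.png',cv2.resize(im['frame'][60:320,100:420],(738,600),interpolation=2)[:,:,::-1])"
```

```text
t 3.65 pos [ 0.5255 -0.0446  0.2774] yaw 10.54 zax [ 0.001 -0.    -1.   ] F [ 0.3  0.4 -2.1] op 0.0128 gf 59.0 
 -> slide [0.2191 0.0505 0.0003] spin 0.04
```

View pics/s2.png

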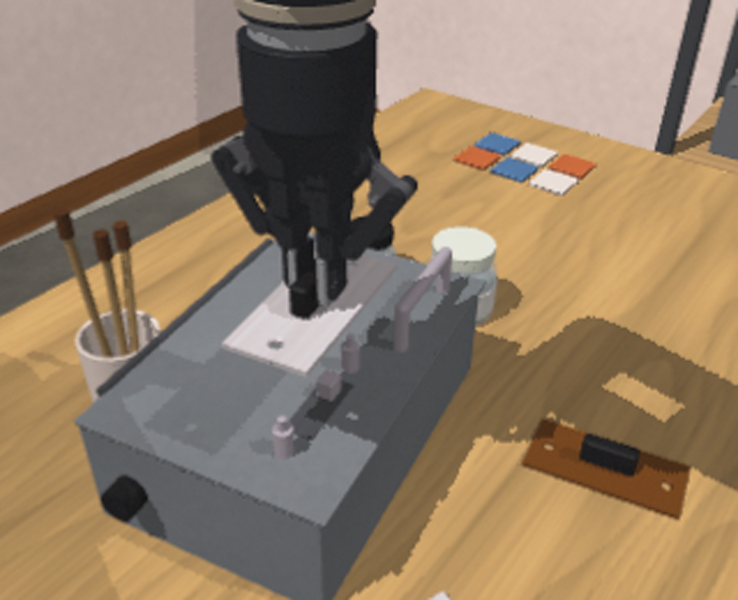

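The cover is held level off its pins, with the bolt knob visible at (328,385) near the right end. Carrying it left.

{"method": "arm_command", "body": {
  "increments": [
    {"slide":[0.03,0.007,0],"spin":0,"gripper":-1},
    {"slide":[0.065,0.015,0],"spin":0,"gripper":-1},
    {"slide":[0.1,0.023,0],"spin":0,"gripper":-1},
    {"slide":[0.135,0.031,0],"spin":0,"gripper":-1},
    {"slide":[0.17,0.039,0],"spin":0,"gripper":-1},
    {"slide":[0.2,0.046,0.01],"spin":0,"gripper":-1},
    {"slide":[0.219,0.05,0.03],"spin":0,"gripper":-1},
    {"slide":[0.219,0.05,0.05],"spin":0,"gripper":-1}
  ]
}}

```text
t: 4.37
tool_pos: [0.5338, 0.1833, 0.2253]
tool_rot: [-2.002, -2.419, -0.001]
contact_force: [0.3, -0.4, -1.8]
opening: 0.0127
grip_force: 59.0
```

```bash
python3 -c "
from h import *
go(.535,.18,.095,10.5)"
```

```text
t 4.37 pos [0.5338 0.1833 0.2253] yaw 10.78 zax [-0.001  0.001 -1.   ] F [ 0.3 -0.4 -1.8] op 0.0127 gf 59.0 
 -> slide [-0.0037  0.0006  0.1303] spin 0.28
```

{"method": "arm_command", "body": {
  "increments": [
    {"slide":[0,0,0.03],"spin":0,"gripper":-1},
    {"slide":[0,0,0.055],"spin":0,"gripper":-1},
    {"slide":[0,0,0.08],"spin":0,"gripper":-1},
    {"slide":[0,0,0.1],"spin":0,"gripper":-1},
    {"slide":[0,0,0.115],"spin":0,"gripper":-1},
    {"slide":[0,0,0.125],"spin":0,"gripper":-1},
    {"slide":[0,0,0.13],"spin":0,"gripper":-1},
    {"slide":[0,0,0.133],"spin":0,"gripper":-1}
  ]
}}

```text
t: 5.03
tool_pos: [0.5336, 0.1797, 0.0923]
tool_rot: [-2.007, -2.415, 0.003]
contact_force: [-0.4, 0.1, -2.2]
opening: 0.0126
grip_force: 59.0
```

```bash
python3 -c "
from h import *
go(.535,.18,.08,10.5)"
```

```text
t 5.03 pos [0.5336 0.1797 0.0923] yaw 10.54 zax [-0.002 -0.    -1.   ] F [-0.4  0.1 -2.2] op 0.0126 gf 59.0 
 -> slide [0.     0.0014 0.0123] spin 0.04
```

{"method": "arm_command", "body": {
  "increments": [
    {"slide":[0,0,0.004],"spin":0,"gripper":-1},
    {"slide":[0,0,0.006],"spin":0,"gripper":-1},
    {"slide":[0,0,0.008],"spin":0,"gripper":-1},
    {"slide":[0,0,0.01],"spin":0,"gripper":-1},
    {"slide":[0,0,0.011],"spin":0,"gripper":-1},
    {"slide":[0,0,0.012],"spin":0,"gripper":-1},
    {"slide":[0,0,0.012],"spin":0,"gripper":-1}
  ]
}}

```text
t: 5.62
tool_pos: [0.5344, 0.1799, 0.0817]
tool_rot: [2.008, 2.416, 0.0]
contact_force: [-0.3, 0.1, -2.5]
opening: 0.0124
grip_force: 59.0
```

{"method": "arm_command", "body": {
  "increments": [
    {"slide":[0,0,0.001],"spin":0,"gripper":-1},
    {"slide":[0,0,0.002],"spin":0,"gripper":-1},
    {"slide":[0,0,0.003],"spin":0,"gripper":-1},
    {"slide":[0,0,0.003],"spin":0,"gripper":-1}
  ]
}}

```text
t: 5.95
tool_pos: [0.5347, 0.1799, 0.08]
tool_rot: [-2.008, -2.416, 0.001]
contact_force: [-3.8, -1.3, 5.8]
opening: 0.0129
grip_force: 60.1
```

Contact at the expected height. Release in place, then rise.

{"method": "arm_command", "body": {
  "increments": [
    {"slide":[0,0,0],"spin":0,"gripper":-1},
    {"slide":[0,0,0],"spin":0,"gripper":0},
    {"slide":[0,0,0],"spin":0,"gripper":0},
    {"slide":[0,0,0],"spin":0,"gripper":0},
    {"slide":[0,0,0],"spin":0,"gripper":0},
    {"slide":[0,0,-0.02],"spin":0,"gripper":0},
    {"slide":[0,0,-0.06],"spin":0,"gripper":0},
    {"slide":[0,0,-0.1],"spin":0,"gripper":0}
  ]
}}

```text
t: 6.62
tool_pos: [0.5328, 0.1795, 0.1775]
tool_rot: [-2.006, -2.413, 0.006]
contact_force: [1.4, 0.2, -0.0]
opening: 0.0425
grip_force: 0.0
```

```bash
python3 -c "
from h import *
go(.522,-.182,.27,10.5)"
```

```text
t 6.62 pos [0.5328 0.1795 0.1775] yaw 10.54 zax [-0.005 -0.001 -1.   ] F [ 1.4  0.2 -0. ] op 0.0425 gf 0.0 
 -> slide [-0.3535 -0.0772 -0.0921] spin 0.04
```

{"method": "arm_command", "body": {
  "increments": [
    {"slide":[0,0,-0.035],"spin":0,"gripper":0.3},
    {"slide":[0,0,-0.07],"spin":0,"gripper":0.3},
    {"slide":[0,0,-0.095],"spin":0,"gripper":0.3},
    {"slide":[0,0,-0.095],"spin":0,"gripper":0.3}
  ]
}}

```text
t: 6.95
tool_pos: [0.5371, 0.1804, 0.2817]
tool_rot: [2.003, 2.41, 0.015]
contact_force: [0.5, 0.1, 1.0]
opening: 0.0554
grip_force: 0.0
```

```bash
python3 - <<'E'
from h import *
import pickle
d={n:imaging.get_image(n) for n in("side","top")};pickle.dump(d,open("im1.pkl","wb"))
a=cv2.resize(d["top"]["frame"][90:290,60:360],(800,533),interpolation=2)
cv2.imwrite("pics/t3.png",a[:,:,::-1])
b=cv2.resize(d["side"]["frame"][130:384,100:400],None,fx=2.36,fy=2.36,interpolation=2)
cv2.imwrite("pics/s3.png",b[:,:,::-1])
go(.522,-.182,.27,10.5)
E
```

```text
t 7.05 pos [0.5349 0.18   0.2752] yaw 10.54 zax [ 0.003  0.001 -1.   ] F [ 0.1 -0.2 -0.5] op 0.0554 gf 0.0 
 -> slide [-0.3535 -0.079   0.005 ] spin 0.04
```

View pics/t3.png

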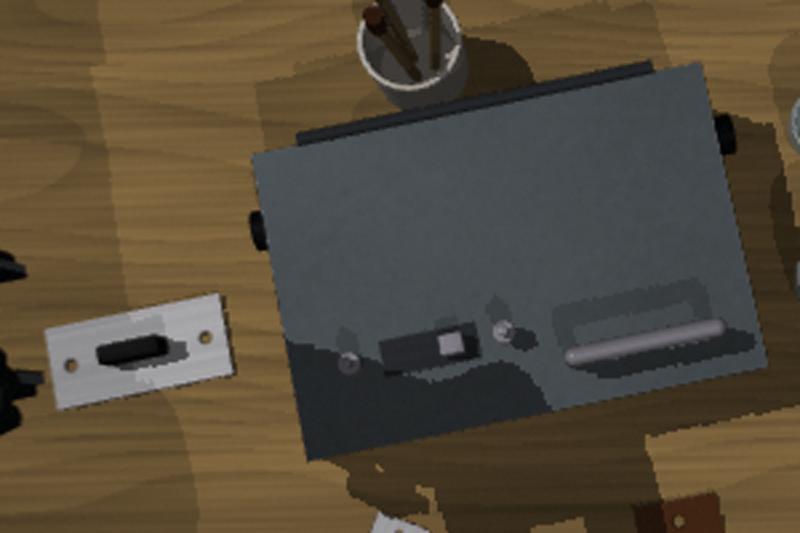

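View pics/s3.png

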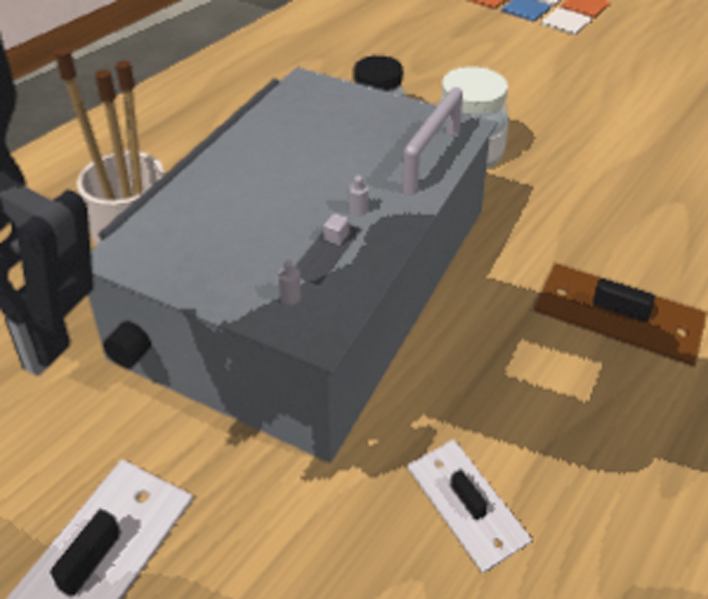

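The cover lies flat beside the box (top crop 140,350). The bolt knob is at (452,344) in the top crop and (337,224) in the side crop. The handle bar runs (567,356)–(724,326) in the top crop and (411,148)–(458,94) in the side crop.

```bash
python3 - <<'E'
from h import *
import pickle
d=pickle.load(open("im1.pkl","rb"));S,T=d["side"],d["top"]
t=lambda p:np.array([p[0]/2.6667+60,p[1]/2.665+90]); s=lambda p:np.array(p)/2.36+[100,130]
for n,a,b,z in(("hL",(570,356),(411,148),.143),("hR",(722,327),(458,94),.143),("knob",(452,344),(337,224),.122),("postL",(349,360),(289,266),.137),("postR",(503,328),(359,180),.137)):
    p,e=tri(T,t(a),S,s(b));print(n,p.round(4),e.round(4),onz(T,t(a),z).round(4))
E
```

```text
hL [ 0.5167 -0.1359  0.1438] 0.0018 [ 0.5159 -0.1363  0.143 ]
hR [ 0.5331 -0.2306  0.1374] 0.0023 [ 0.5316 -0.2306  0.143 ]
knob [ 0.5279 -0.06    0.1149] 0.0025 [ 0.5264 -0.0614  0.122 ]
postL [0.5179 0.0036 0.1287] 0.0013 [0.517  0.0018 0.137 ]
postR [ 0.5354 -0.0944  0.1303] 0.0004 [ 0.5347 -0.0949  0.137 ]
```

{"method": "arm_command", "body": {
  "increments": [
    {"slide":[-0.355,-0.077,0.005],"spin":0,"gripper":0.5},
    {"slide":[-0.355,-0.077,0.005],"spin":0,"gripper":0.5},
    {"slide":[-0.355,-0.077,0.005],"spin":0,"gripper":0.5},
    {"slide":[-0.355,-0.077,0.005],"spin":0,"gripper":0.5},
    {"slide":[-0.355,-0.077,0.005],"spin":0,"gripper":0.5},
    {"slide":[-0.355,-0.077,0.005],"spin":0,"gripper":0.5},
    {"slide":[-0.355,-0.077,0.005],"spin":0,"gripper":0.5},
    {"slide":[-0.355,-0.077,0.005],"spin":0,"gripper":0.5}
  ]
}}

```text
t: 7.72
tool_pos: [0.5231, -0.1549, 0.2664]
tool_rot: [-2.006, -2.413, 0.001]
contact_force: [1.9, 0.1, 0.7]
opening: 0.0641
grip_force: 0.0
```

{"method": "arm_command", "body": {
  "increments": [
    {"slide":[-0.02,-0.004,0],"spin":0,"gripper":0.5},
    {"slide":[-0.022,-0.005,0],"spin":0,"gripper":0.5},
    {"slide":[-0.022,-0.005,0],"spin":0,"gripper":0.5},
    {"slide":[-0.022,-0.005,0],"spin":0,"gripper":0.5}
  ]
}}

```text
t: 8.05
tool_pos: [0.5231, -0.175, 0.2673]
tool_rot: [-2.006, -2.414, 0.0]
contact_force: [-0.5, 0.0, -0.7]
opening: 0.0644
grip_force: 0.0
```

```bash
python3 -c "
from h import *
go(.524,-.1835,.195,10.5)"
```

```text
t 8.05 pos [ 0.5231 -0.175   0.2673] yaw 10.54 zax [-0.003  0.002 -1.   ] F [-0.5  0.  -0.7] op 0.0644 gf 0.0 
 -> slide [-0.0087 -0.0005  0.0723] spin 0.04
```

{"method": "arm_command", "body": {
  "increments": [
    {"slide":[-0.008,0,0.025],"spin":0,"gripper":0.5},
    {"slide":[-0.008,0,0.045],"spin":0,"gripper":0.5},
    {"slide":[-0.008,0,0.06],"spin":0,"gripper":0.5},
    {"slide":[-0.008,0,0.07],"spin":0,"gripper":0.5},
    {"slide":[-0.008,0,0.072],"spin":0,"gripper":0.5},
    {"slide":[-0.008,0,0.072],"spin":0,"gripper":0.5}
  ]
}}

```text
t: 8.55
tool_pos: [0.5248, -0.1825, 0.1963]
tool_rot: [-2.005, -2.416, 0.001]
contact_force: [-0.6, 0.1, 0.3]
opening: 0.064
grip_force: 0.0
```

{"method": "arm_command", "body": {
  "increments": [
    {"slide":[0,0,0],"spin":0,"gripper":-1},
    {"slide":[0,0,0],"spin":0,"gripper":-1},
    {"slide":[0,0,0],"spin":0,"gripper":-1},
    {"slide":[0,0,0],"spin":0,"gripper":-1},
    {"slide":[0,0,0],"spin":0,"gripper":-1},
    {"slide":[0,0,0],"spin":0,"gripper":-1},
    {"slide":[0,0,0],"spin":0,"gripper":-1}
  ],
  "newtons": 50
}}

```text
t: 9.13
tool_pos: [0.5252, -0.184, 0.1982]
tool_rot: [2.008, 2.415, -0.0]
contact_force: [-2.5, 0.5, 6.0]
opening: 0.0102
grip_force: 48.9
```

```bash
python3 -c "
from h import *
go(.524,-.1835,.207,10.5)"
```

```text
t 9.13 pos [ 0.5252 -0.184   0.1982] yaw 10.53 zax [ 0.    -0.001 -1.   ] F [-2.5  0.5  6. ] op 0.0102 gf 48.9 
 -> slide [ 0.0007 -0.0011 -0.0088] spin 0.03
```

{"method": "arm_command", "body": {
  "increments": [
    {"slide":[0,0,-0.003],"spin":0,"gripper":-1},
    {"slide":[0,0,-0.006],"spin":0,"gripper":-1},
    {"slide":[0,0,-0.008],"spin":0,"gripper":-1},
    {"slide":[0,0,-0.008],"spin":0,"gripper":-1}
  ]
}}

```text
t: 9.47
tool_pos: [0.5265, -0.1837, 0.2049]
tool_rot: [2.006, 2.413, 0.005]
contact_force: [8.9, -1.3, -6.3]
opening: 0.0104
grip_force: 48.7
```

{"method": "arm_command", "body": {
  "increments": [
    {"slide":[0,0,-0.002],"spin":0,"gripper":-1},
    {"slide":[0,0,-0.004],"spin":0,"gripper":-1},
    {"slide":[0,0,-0.004],"spin":0,"gripper":-1}
  ]
}}

```text
t: 9.72
tool_pos: [0.5266, -0.1836, 0.2059]
tool_rot: [2.005, 2.412, 0.006]
contact_force: [17.2, -3.4, -18.9]
opening: 0.0102
grip_force: 49.1
```

{"method": "arm_command", "body": {
  "increments": [
    {"slide":[0,0.002,0],"spin":0,"gripper":-1},
    {"slide":[0,0.004,-0.002],"spin":0,"gripper":-1},
    {"slide":[0,0.004,-0.003],"spin":0,"gripper":-1},
    {"slide":[0,0.004,-0.003],"spin":0,"gripper":-1}
  ]
}}

```text
t: 10.05
tool_pos: [0.5274, -0.1835, 0.206]
tool_rot: [-2.007, -2.414, 0.005]
contact_force: [8.3, -8.5, -22.1]
opening: 0.0104
grip_force: 49.0
```

The rise stopped at about 8 mm while the pull reached 22 N, so the lid is caught. Lower it, let go and rise.

{"method": "arm_command", "body": {
  "increments": [
    {"slide":[0,-0.002,0.005],"spin":0,"gripper":-1},
    {"slide":[0,-0.004,0.01],"spin":0,"gripper":-1},
    {"slide":[0,-0.004,0.013],"spin":0,"gripper":-1},
    {"slide":[0,-0.004,0.015],"spin":0,"gripper":-1},
    {"slide":[0,-0.004,0.015],"spin":0,"gripper":-1}
  ]
}}

```text
t: 10.47
tool_pos: [0.5253, -0.184, 0.1982]
tool_rot: [2.008, 2.416, -0.0]
contact_force: [-2.4, 0.8, 4.3]
opening: 0.0102
grip_force: 51.7
```

{"method": "arm_command", "body": {
  "increments": [
    {"slide":[0,0,0],"spin":0,"gripper":0.5},
    {"slide":[0,0,0],"spin":0,"gripper":0.5},
    {"slide":[0,0,0],"spin":0,"gripper":0.5},
    {"slide":[0,0,0],"spin":0,"gripper":0.5},
    {"slide":[0,0,-0.02],"spin":0,"gripper":0.5},
    {"slide":[0,0,-0.055],"spin":0,"gripper":0.5},
    {"slide":[0,0,-0.065],"spin":0,"gripper":0.5},
    {"slide":[0,0,-0.065],"spin":0,"gripper":0.5}
  ]
}}

```text
t: 11.13
tool_pos: [0.5268, -0.1845, 0.2666]
tool_rot: [2.003, 2.41, 0.003]
contact_force: [1.1, -0.9, -0.1]
opening: 0.0642
grip_force: 0.0
```

```bash
python3 -c "
from h import *
go(.527,-.0605,.26,10.5)"
```

```text
t 11.13 pos [ 0.5268 -0.1845  0.2666] yaw 10.54 zax [ 0.007 -0.004 -1.   ] F [ 1.1 -0.9 -0.1] op 0.0642 gf 0.0 
 -> slide [0.1219 0.0228 0.0062] spin 0.04
```

{"method": "arm_command", "body": {
  "increments": [
    {"slide":[0.035,0.007,0],"spin":0,"gripper":0},
    {"slide":[0.075,0.014,0],"spin":0,"gripper":0},
    {"slide":[0.11,0.02,0],"spin":0,"gripper":0},
    {"slide":[0.121,0.0225,0],"spin":0,"gripper":0},
    {"slide":[0.121,0.0225,0.01],"spin":0,"gripper":0},
    {"slide":[0.121,0.0225,0.03],"spin":0,"gripper":0},
    {"slide":[0.121,0.0225,0.04],"spin":0,"gripper":0},
    {"slide":[0.121,0.0225,0.04],"spin":0,"gripper":0}
  ]
}}

```text
t: 11.8
tool_pos: [0.523, -0.0609, 0.2175]
tool_rot: [-2.005, -2.41, 0.006]
contact_force: [-0.6, -0.8, -0.2]
opening: 0.0429
grip_force: 0.0
```

```bash
python3 -c "
from h import *
go(.527,-.061,.181,10.5)
im=imaging.get_image('side'); cv2.imwrite('pics/s4.png',cv2.resize(im['frame'][130:310,140:360],(733,600),interpolation=2)[:,:,::-1])"
```

```text
t 11.8 pos [ 0.523  -0.0609  0.2175] yaw 10.49 zax [-0.007  0.002 -1.   ] F [-0.6 -0.8 -0.2] op 0.0429 gf 0.0 
 -> slide [-0.0009  0.0042  0.0365] spin -0.01
```

View pics/s4.png

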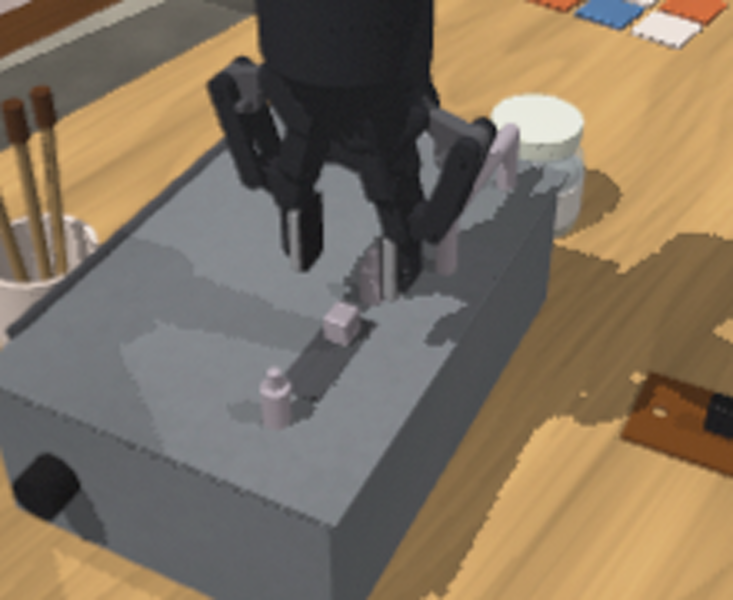

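The fingers stand over the knob (343,322), one on each side, lid shut. Descend and grip it.

{"method": "arm_command", "body": {
  "increments": [
    {"slide":[-0.001,0.003,0.015],"spin":0,"gripper":0},
    {"slide":[-0.001,0.003,0.027],"spin":0,"gripper":0},
    {"slide":[-0.001,0.003,0.034],"spin":0,"gripper":0},
    {"slide":[-0.001,0.003,0.034],"spin":0,"gripper":0},
    {"slide":[-0.001,0.003,0.034],"spin":0,"gripper":0}
  ]
}}

```text
t: 12.27
tool_pos: [0.5279, -0.0612, 0.1877]
tool_rot: [-2.008, -2.415, 0.001]
contact_force: [0.3, 0.1, 0.4]
opening: 0.0427
grip_force: 0.0
```

{"method": "arm_command", "body": {
  "increments": [
    {"slide":[0,0,0],"spin":0,"gripper":-1},
    {"slide":[0,0,0],"spin":0,"gripper":-1},
    {"slide":[0,0,0],"spin":0,"gripper":-1},
    {"slide":[0,0,0],"spin":0,"gripper":-1},
    {"slide":[0,0,0],"spin":0,"gripper":-1}
  ],
  "newtons": 40
}}

```text
t: 12.68
tool_pos: [0.5284, -0.0612, 0.1892]
tool_rot: [2.007, 2.416, -0.0]
contact_force: [-3.8, -0.6, 6.0]
opening: 0.0123
grip_force: 39.4
```

{"method": "arm_command", "body": {
  "increments": [
    {"slide":[0.006,0,0],"spin":0,"gripper":-1},
    {"slide":[0.012,0,0],"spin":0,"gripper":-1},
    {"slide":[0.018,0,0],"spin":0,"gripper":-1},
    {"slide":[0.024,0,0],"spin":0,"gripper":-1},
    {"slide":[0.03,0,0],"spin":0,"gripper":-1},
    {"slide":[0.034,0,0],"spin":0,"gripper":-1},
    {"slide":[0.034,0,0],"spin":0,"gripper":-1},
    {"slide":[0.034,0,0],"spin":0,"gripper":-1}
  ]
}}

```text
t: 13.35
tool_pos: [0.5225, -0.0298, 0.1893]
tool_rot: [2.004, 2.412, -0.006]
contact_force: [-1.6, -9.7, 2.8]
opening: 0.0121
grip_force: 39.2
```

{"method": "arm_command", "body": {
  "increments": [
    {"slide":[0.002,0,0],"spin":0,"gripper":-1},
    {"slide":[0.003,0,0],"spin":0,"gripper":-1},
    {"slide":[0.003,0,0],"spin":0,"gripper":-1}
  ]
}}

```text
t: 13.6
tool_pos: [0.5224, -0.0291, 0.1893]
tool_rot: [2.001, 2.408, -0.012]
contact_force: [0.3, -19.8, 0.6]
opening: 0.0123
grip_force: 39.0
```

At the stop (force up to 20 N, 32 mm travelled). Ease back, release, rise and look.

{"method": "arm_command", "body": {
  "increments": [
    {"slide":[-0.003,0,0],"spin":0,"gripper":-0.2},
    {"slide":[-0.004,0,0],"spin":0,"gripper":-0.2},
    {"slide":[-0.004,0,0],"spin":0,"gripper":0},
    {"slide":[-0.004,0,0],"spin":0,"gripper":0},
    {"slide":[-0.004,0,-0.02],"spin":0,"gripper":0},
    {"slide":[-0.004,0,-0.05],"spin":0,"gripper":0},
    {"slide":[-0.004,0,-0.08],"spin":0,"gripper":0},
    {"slide":[-0.004,0,-0.08],"spin":0,"gripper":0}
  ]
}}

```text
t: 14.27
tool_pos: [0.5249, -0.0285, 0.2753]
tool_rot: [2.001, 2.409, 0.009]
contact_force: [0.6, -0.0, 1.5]
opening: 0.0428
grip_force: 0.0
```

```bash
python3 -c "
from h import *
go(.525,-.184,.27,10.5)
im=imaging.get_image('side'); cv2.imwrite('pics/s5.png',cv2.resize(im['frame'][130:310,140:360],(733,600),interpolation=2)[:,:,::-1])"
```

```text
t 14.27 pos [ 0.5249 -0.0285  0.2753] yaw 10.59 zax [ 0.012 -0.002 -1.   ] F [ 0.6 -0.   1.5] op 0.0428 gf 0.0 
 -> slide [-0.1528 -0.0285  0.0056] spin 0.09
```

View pics/s5.png

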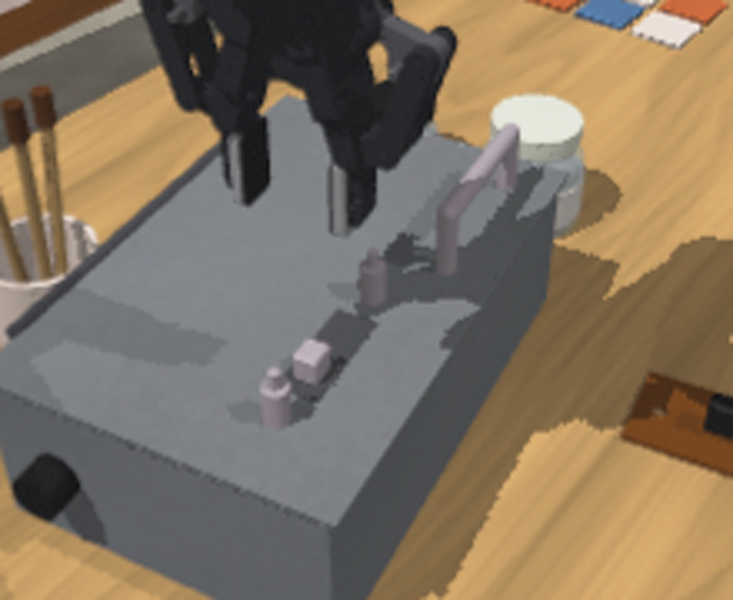

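The knob now stands at the left end (312,360), next to the left post. Back to the handle.

{"method": "arm_command", "body": {
  "increments": [
    {"slide":[-0.035,-0.006,0.004],"spin":0,"gripper":0.5},
    {"slide":[-0.075,-0.014,0.004],"spin":0,"gripper":0.5},
    {"slide":[-0.11,-0.02,0.004],"spin":0,"gripper":0.5},
    {"slide":[-0.145,-0.026,0.004],"spin":0,"gripper":0.5},
    {"slide":[-0.154,-0.028,0.004],"spin":0,"gripper":0.5},
    {"slide":[-0.154,-0.028,0.004],"spin":0,"gripper":0.5},
    {"slide":[-0.154,-0.028,0.02],"spin":0,"gripper":0.5},
    {"slide":[-0.154,-0.028,0.04],"spin":0,"gripper":0.5}
  ]
}}

```text
t: 14.98
tool_pos: [0.5237, -0.1843, 0.229]
tool_rot: [2.006, 2.415, 0.003]
contact_force: [-0.5, -0.5, -0.3]
opening: 0.0641
grip_force: 0.0
```

```bash
python3 -c "
from h import *
go(.525,-.184,.196,10.5)"
```

```text
t 14.98 pos [ 0.5237 -0.1843  0.229 ] yaw 10.57 zax [ 0.003 -0.    -1.   ] F [-0.5 -0.5 -0.3] op 0.0641 gf 0.0 
 -> slide [0.0001 0.0013 0.033 ] spin 0.07
```

{"method": "arm_command", "body": {
  "increments": [
    {"slide":[0,0.001,0.015],"spin":0,"gripper":0.5},
    {"slide":[0,0.001,0.026],"spin":0,"gripper":0.5},
    {"slide":[0,0.001,0.03],"spin":0,"gripper":0.5},
    {"slide":[0,0.001,0.03],"spin":0,"gripper":0.5}
  ]
}}

```text
t: 15.32
tool_pos: [0.5232, -0.1835, 0.1965]
tool_rot: [-2.005, -2.415, 0.001]
contact_force: [0.3, -0.9, -0.6]
opening: 0.0641
grip_force: 0.0
```

{"method": "arm_command", "body": {
  "increments": [
    {"slide":[0,0,0],"spin":0,"gripper":-1},
    {"slide":[0,0,0],"spin":0,"gripper":-1},
    {"slide":[0,0,0],"spin":0,"gripper":-1},
    {"slide":[0,0,0],"spin":0,"gripper":-1},
    {"slide":[0,0,0],"spin":0,"gripper":-1},
    {"slide":[0,0,0],"spin":0,"gripper":-1},
    {"slide":[0,0,0],"spin":0,"gripper":-1}
  ],
  "newtons": 50
}}

```text
t: 15.9
tool_pos: [0.5251, -0.185, 0.1994]
tool_rot: [2.006, 2.413, 0.004]
contact_force: [6.2, 2.3, -0.2]
opening: 0.0103
grip_force: 48.7
```

```bash
python3 - <<'E'
from h import *
go(.525,-.184,.196,10.5)
# arc: from hinge, handle at (-.175,.043); shift (tool y back, up)
for th in np.arange(.1,.81,.1):
    c,s=np.cos(th),np.sin(th); x=-.175*c+.043*s; z=.175*s+.043*c
    print(round(th,2),"y",round(x+.175,4),"up",round(z-.043,4))
E
```

```text
t 15.9 pos [ 0.5251 -0.185   0.1994] yaw 10.53 zax [ 0.004 -0.    -1.   ] F [ 6.2  2.3 -0.2] op 0.0103 gf 48.7 
 -> slide [0.001  0.0001 0.0034] spin 0.03
0.1 y 0.0052 up 0.0173
0.2 y 0.012 up 0.0339
0.3 y 0.0205 up 0.0498
0.4 y 0.0306 up 0.0648
0.5 y 0.042 up 0.0786
0.6 y 0.0548 up 0.0913
0.7 y 0.0689 up 0.1026
0.8 y 0.0839 up 0.1125
```

{"method": "arm_command", "body": {
  "increments": [
    {"slide":[0,0.002,-0.008],"spin":0,"gripper":-1},
    {"slide":[0,0.005,-0.017],"spin":0,"gripper":-1},
    {"slide":[0,0.0085,-0.0255],"spin":0,"gripper":-1},
    {"slide":[0,0.012,-0.034],"spin":0,"gripper":-1},
    {"slide":[0,0.016,-0.042],"spin":0,"gripper":-1},
    {"slide":[0,0.0205,-0.05],"spin":0,"gripper":-1},
    {"slide":[0,0.0205,-0.05],"spin":0,"gripper":-1}
  ]
}}

```text
t: 16.48
tool_pos: [0.5445, -0.1814, 0.249]
tool_rot: [2.007, 2.415, -0.0]
contact_force: [1.7, -1.6, -5.1]
opening: 0.0096
grip_force: 48.7
```

The lid comes freely now (5 N). Continue up the arc.

{"method": "arm_command", "body": {
  "increments": [
    {"slide":[0,0.005,-0.0075],"spin":0,"gripper":-1},
    {"slide":[0,0.0101,-0.015],"spin":0,"gripper":-1},
    {"slide":[0,0.0157,-0.022],"spin":0,"gripper":-1},
    {"slide":[0,0.0215,-0.0288],"spin":0,"gripper":-1},
    {"slide":[0,0.0278,-0.0353],"spin":0,"gripper":-1},
    {"slide":[0,0.0343,-0.0415],"spin":0,"gripper":-1},
    {"slide":[0,0.0412,-0.0473],"spin":0,"gripper":-1},
    {"slide":[0,0.0484,-0.0528],"spin":0,"gripper":-1}
  ]
}}

```text
t: 17.15
tool_pos: [0.5905, -0.173, 0.3033]
tool_rot: [-2.007, -2.413, 0.007]
contact_force: [-8.8, -4.3, 3.1]
opening: 0.0103
grip_force: 48.6
```

{"method": "arm_command", "body": {
  "increments": [
    {"slide":[0,0.005,-0.004],"spin":0,"gripper":-1},
    {"slide":[0,0.0104,-0.0071],"spin":0,"gripper":-1},
    {"slide":[0,0.0104,-0.0071],"spin":0,"gripper":-1},
    {"slide":[0,0.0104,-0.0071],"spin":0,"gripper":-1},
    {"slide":[0,0.0104,-0.0071],"spin":0,"gripper":-1},
    {"slide":[0,0.0104,-0.0071],"spin":0,"gripper":-1},
    {"slide":[0,0.0104,-0.0071],"spin":0,"gripper":-1}
  ]
}}

```text
t: 17.73
tool_pos: [0.6011, -0.171, 0.3116]
tool_rot: [-2.009, -2.416, 0.004]
contact_force: [-8.0, -2.2, 6.6]
opening: 0.0098
grip_force: 49.7
```

```bash
python3 -c "
from h import *
go(.525,-.184,.196,10.5)
im=imaging.get_image('side'); cv2.imwrite('pics/s6.png',cv2.resize(im['frame'],(800,600),interpolation=2)[:,:,::-1])"
```

```text
t 17.73 pos [ 0.6011 -0.171   0.3116] yaw 10.51 zax [-0.002 -0.002 -1.   ] F [-8.  -2.2  6.6] op 0.0098 gf 49.7 
 -> slide [ 0.0013 -0.077   0.1157] spin 0.01
```

View pics/s6.png

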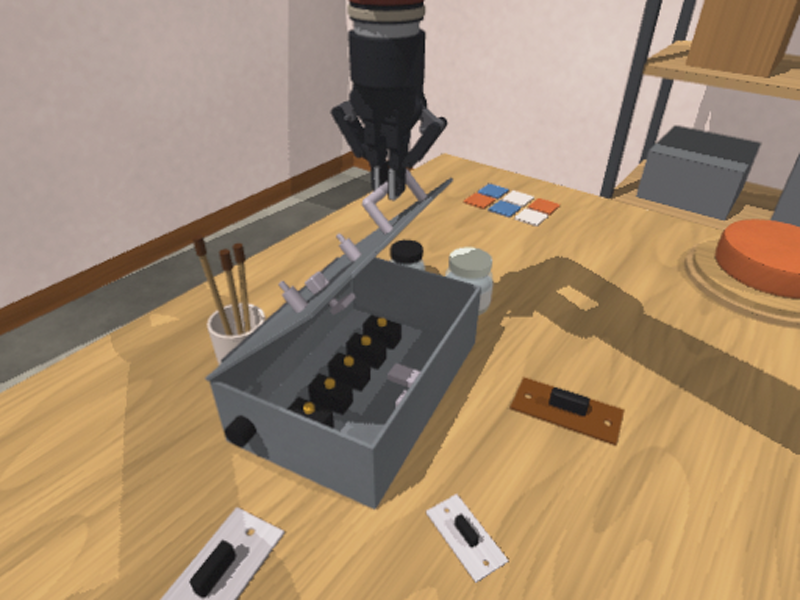

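The lid stands at about 45° in the fingers (handle at 390,200), and the cover lies flat at (225,560). The jars and pot are where they were. Handing in.

```bash
python3 -c "
from h import *
print(order.finish_job())"
```

```text
the job is handed in; nothing more can be done
None
```

The cover is flat on the bench left of the box. The tug showed the lid was caught, so I slid the bolt to its left end; the lid is now held at about 45° and the job is handed in (no verdict was returned).

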